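Gauge a jade bangle and store the reading

ROBOT

A 7-joint arm with a two-finger parallel gripper is mounted at the origin on the work surface. World frame = base frame: x ahead of the robot, y to its left, z up, the work surface at z = 0. Lengths are in m, angles in rad, forces in N, time in s.
With the tool pointing down it reaches from about 0.425 to 0.925 m from the base axis. Payload 6.8 kg.
Tool frame: the origin (TCP) lies on the centre line of the jaws, within the pads' length; the fingertips stand 11 mm ahead of it and the grasp point (between the pads) lies 8 mm behind it; z points along the fingers, y is the direction in which the jaws open and shut (so a half turn about z gives the same grasp; the last joint's range is limited). The gripper opens to 85 mm and grips with 20 to 120 N. Pads are 22 mm wide; open, the fingers measure 114 mm over their backs; the gripper's body (76 mm by 85 mm) begins 54 mm behind the grasp point. The pads swing forward as they close: fully open they stand 13 mm farther back than shut.
Start: joints at [-0.108, 0.477, 0.022, 1.555, -0.011, 1.109, -0.083], TCP at [0.675, 0, 0.242] pointing down, gripper open.
Joint ranges: [-2.96, 2.96], [-0.34, 2.1], [-1.41, 1.46], [0.24, 2.44], [-1.37, 4.51], [0.17, 1.92], [-2.96, 2.96]. Speed limits (rad/s): [2.39, 2.39, 3.14, 3.14, 3.14, 3.14, 3.14].

INTERFACE

Orientations are given as a rotation vector (axis times angle).
In Python, from bench import r gives the robot as it stands.
- The arm moves only by the tool send_rows, never from a script. Its argument "deltas" is a list of rows, each a list of 7 numbers: the opening, from 0 (shut) to 1 (fully open), then the shift along the tool's x, y, z as a fraction of full scale, then the turn, a rotation vector about the tool's x, y, z as a fraction of full scale. In form: [[hand, x, y, z, ax, ay, az], ...]. A call has 1 to 20 rows; each row is the pose to reach, as a shift and turn from the pose commanded when the call began, along the tool's axes at that moment, turning the shorter way round; what a row does not reach only later rows make up. Full scale, the value 1, is 150 mm for a shift and 180 degrees for a turn. A row lasts 1/12 s, in which the tool goes at most 41.7 mm and 7.16 degrees, less where a joint would pass 70% of its speed; a pose out of reach is approached as far as the arm can. A call with a number of a shift or a turn outside -1 to 1 is refused whole. A call with a gripper value outside its range is refused whole. The fingers move at their own pace and stop on an object; "squeeze" is the grip in N (left out, the last holds). Time passes only in rows, so rows that repeat a pose let the fingers close. It gives the time, the measured TCP pose, the force and the opening at its end, in the units of the state.
- r.get_obs(): the state, without advancing time (a new reading comes with each control period).
- r.grab_frame(name): name is "scene" or "side" or "wrist"; returns a dict with "pixels" (420x560x3 uint8, red, green, blue), "camera_matrix" (3x3 intrinsics, pixels), "rvec" (rotation vector, rad) and "tvec" (3), from world to camera coordinates, as OpenCV has them. Camera axes: x right, y down, z forward; pixel columns grow to the right and rows downward; lengths in m; the calibration is good to about 2 mm. A picture is of the moment at which its call begins. There is no depth.
- r.hand_in(): hands the job in, once; it reports no verdict.
The state is a dict: "clock": time; "joints": joint angles; "qvel": joint speeds; "tau": joint torques, N m; "tcp_pos": TCP position; "orientation": TCP orientation; "contact_force": force on the tool from outside, world axes, zero at the start; "moment": the same for the moment, N m; "grip_width": finger opening in m.
Only numpy, scipy, OpenCV 4.12 (cv2) and the standard library are available. Lean on these libraries where they do the work, as an engineer would, in place of code of your own. Each camera call takes 0.05 s, during which the arm holds its last target. There are 200 camera calls.

TASK

Slide the bench caliper's jaw shut on the jade bangle that lies between its jaws until the sprung anvil on the other side is pushed in by about 4 mm, and leave the bangle clamped flat like that; do not drive the anvil to its stop. Then freeze the reading with the readout's long bar key and after that store it with the large round key, each pressed fully down and let up again. Do not press the small round key, and leave the spare bangle, the bottle, the grinding wheel and the brush where they are.

Things in the scene. Friction and masses are not known exactly. Their poses are not given: they have to be found in the camera images.
- gauge: Bench caliper, fixed to the table: a dark steel bed 130 mm wide (x from -70 to +60 mm) x 330 mm long (along its y), 12 mm thick, with a graduated steel beam (14 mm wide, top at z 32 mm) along its -x edge. Origin: centre of the jaws' line at the underside of the bed, 165 mm from either end. +y is the direction in which the jaw closes; a grey housing (y 115 to 165 mm, top at z 46 mm) at the +y end carries the sprung anvil, the sliding jaw is on the -y side.
- jaw (a joint): Travel of the sliding jaw towards the anvil (m): 0 fully open, 0.125 at most; starts between 0 and 0.03. It needs about 8.5 N to slide and stays where it is left. At 0 its face is at y -65 mm of the gauge.
- jaw_face (a point): Centre of the sliding jaw's flat face (60 mm wide, 24 mm high), 25 mm above the table; its axes are the gauge's.
- jaw_push (a point): Point on the rear (-y) side of the jaw's upright steel push plate, 45 mm behind the jaw face, midway along its width and 68 mm above the table. The plate is 50 mm wide (gauge x), 10 mm thick (gauge y) and its top is 85.5 mm above the table; behind it is only the flat bed, in front of it the lower carriage (top 29 mm above the table; arm over the beam 45 mm). Push here towards the gauge's +y, or pinch the plate from above.
- anvil (a joint): How far the sprung anvil plate is pushed in, towards the gauge's +y (m): 0 at rest, hard stop at 0.010. Its spring takes 1.5 N to start and 1 N more per mm, so pushing the jaw takes about 14 N in all when the anvil is 4 mm in. The jaw's own friction then holds it.
- anvil_face (a point): Centre of the anvil's flat face (60 mm wide, 24 mm high, plate 8 mm thick), 25 mm above the table; at gauge y 95 mm when at rest.
- bangle_large: Pale green stone bangle lying flat: outer diameter 76 mm, inner 58 mm, 10 mm thick. Origin: centre of its underside, 12 mm above the table. Either this one or the small one lies loose on the bed between the jaws, touching neither; the other is the spare and lies on the cork pad.
- bangle_small: Pale green stone bangle lying flat: outer diameter 64 mm, inner 48 mm, 10 mm thick. Origin: centre of its underside, 12 mm above the table.
- pad: Square cork pad, 110 x 110 mm, 12 mm thick, fixed, for the spare bangle. Origin: centre of its underside.
- readout: Grey readout box fixed to the table beyond the gauge, 90 mm (x) x 165 mm (y), top 22 mm above the table, with a dark display strip along its +x side and a row of three white keys along y, 50 mm apart, in any order.
- key_bar_top (a point): Centre of the top of the long bar key (36 mm along the readout's x, 14 mm wide), about 42 mm above the table.
- key_bar (a joint): How far the bar key is pressed (m): 0 up, 0.006 fully down (about 5 N); springs back.
- key_big_top (a point): Centre of the top of the large round key, 30 mm across, about 42 mm above the table.
- key_big (a joint): How far the large round key is pressed (m): 0 up, 0.006 fully down (about 5 N); springs back.
- key_small_top (a point): Centre of the top of the small round key, 16 mm across, about 42 mm above the table. Not to be pressed.
- key_small (a joint): How far the small round key is pressed (m): 0 up, 0.006 fully down.
- bottle: White bottle, 60 mm across, 150 mm tall, standing. Origin: centre of its underside. Bystander.
- wheel: Metal grinding wheel lying flat, 100 mm across, 24 mm high at the hub. Origin: centre of its underside. Bystander.
- brush: Brush with a wooden handle, 200 mm long, lying along its own x. Origin: centre of its underside. Bystander.
Not all that is in view belongs to the job. What is shaped like the bangle_small but yellow is not meant.

How it is judged:
By the outcome, as a careful person would: the job done as asked, in the order asked, and still so for the second after the job is handed in, with the robot touching nothing.
It also fails if it takes over 69 s, if anything falls off the work surface, if the arm or the gripper's body presses on something with over 40 N, if the wrist force passes 120 N, or if a joint passes its speed limit or range.

## Working session

There is one attempt and no reset: what is moved stays moved. The work goes in short steps, Python scripts to look and compute and a tool call to move; the robot and the scene stay as the last step left them, time stands still between calls to the robot, and variables do not carry over. Pictures are saved under pics/ and viewed, about 8 in all and at most 12, crops included, and the job is handed in when it is done.

Besides the shell and the picture viewer there is one more tool, called after "Emit:" as name(argument=value, ...) on one line, values as JSON. send_rows: Moves the arm, as the interface text tells. Shift numbers are shares of 150 mm and turn numbers shares of 180 degrees, none past 1 either way. Its arguments: {"type":"object","properties":{"deltas":{"type":"array","items":{"type":"array","items":{"type":"number"}}},"squeeze":{"type":"number"}},"required":["deltas"]}

```bash
mkdir -p pics; cat > h.py <<'E'
import numpy as np, cv2, json
from bench import r
def snap(cam,name,crop=None,scale=1):
    f=r.grab_frame(cam); im=cv2.cvtColor(np.asarray(f["pixels"]),cv2.COLOR_RGB2BGR)
    np.savez('pics/'+name+'.npz',K=f["camera_matrix"],rv=f["rvec"],t=f["tvec"])
    cv2.imwrite('pics/'+name+'_full.png',im)
    if crop: x0,y0,x1,y1=crop; im=im[y0:y1,x0:x1]
    if scale!=1: im=cv2.resize(im,None,fx=scale,fy=scale,interpolation=cv2.INTER_CUBIC)
    cv2.imwrite('pics/'+name+'.png',im)
def load(name):
    d=np.load('pics/'+name+'.npz'); return d['K'],d['rv'].astype(float),d['t'].astype(float)
def back(name,uv,z):
    K,rv,t=load(name); R=cv2.Rodrigues(rv)[0]
    c=-R.T@t.ravel(); out=[]
    for (u,v) in uv:
        d=R.T@np.linalg.solve(K,[u,v,1.]); out.append(c+d*(z-c[2])/d[2])
    return np.array(out)
def proj(name,P):
    K,rv,t=load(name); return cv2.projectPoints(np.array(P,float),rv,t,K,None)[0][:,0]
E
python3 - <<'E'
from h import *
for c in ("scene","side","wrist"): snap(c,c+"0",scale=1.4)
a=cv2.imread('pics/scene0.png');print(a.shape, r.get_obs())
for c in ("scene0","side0","wrist0"):
    K,rv,t=load(c);print(c,(-cv2.Rodrigues(rv)[0].T@t.ravel()).round(3))
E
```

```text
(588, 784, 3) {'clock': 0.15, 'joints': array([-0.10814933,  0.4776031 ,  0.02233141,  1.55617222, -0.01152258,
        1.10929067, -0.08315342]), 'qvel': array([-2.58579610e-03, -1.66314620e-03,  5.34414688e-04, -5.38109880e-03,
       -1.56259102e-03,  3.78009173e-04,  9.23375821e-05]), 'tau': array([ 1.55385478e-03, -5.96924365e+01,  1.60940632e+00, -2.81490952e+01,
        1.26662746e-02,  6.56643446e-03,  5.58682734e-05]), 'tcp_pos': array([6.74584735e-01, 4.66535242e-05, 2.41575536e-01]), 'orientation': array([-2.22078217e+00, -2.22082152e+00,  1.56587564e-03]), 'contact_force': array([ 0.08946308,  0.20534463, -0.87125209]), 'moment': array([ 0.01629664, -0.02082438, -0.0159129 ]), 'grip_width': 0.08494739704466198}
scene0 [0.922 0.654 0.976]
side0 [0.207 0.965 1.039]
wrist0 [0.674 0.082 0.373]
```

View pics/scene0.png

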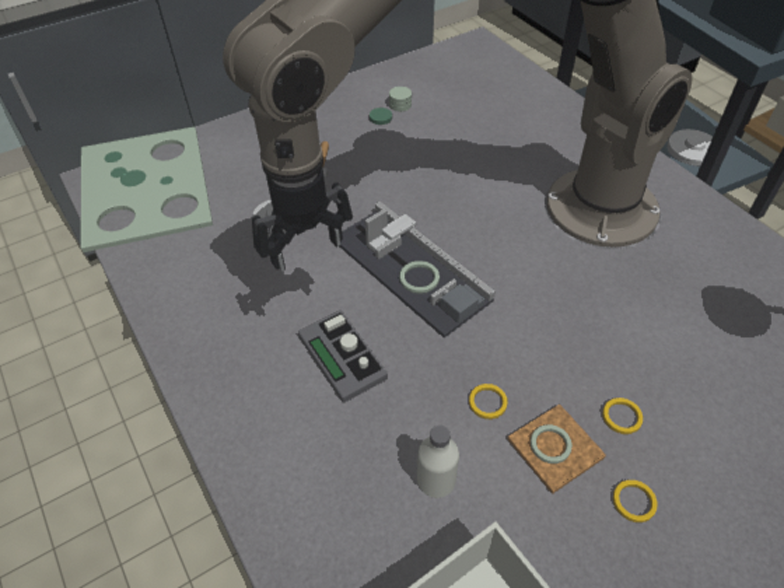

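View pics/side0.png

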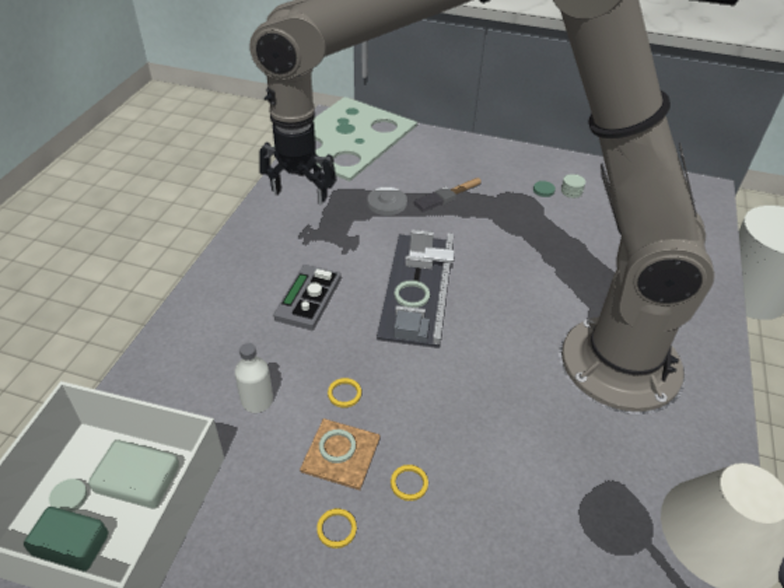

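The gauge lies at about (418,270) in the scene view with the jaw at its far end and the anvil towards the robot-left end. The readout is at (342,355), key order bar, big, small, and the spare bangle is on the cork at (551,444). I'll make an enlarged composite to read the corners.

```bash
python3 - <<'E'
import cv2,numpy as np
a=cv2.imread('pics/scene0_full.png')[140:290,205:360]; b=cv2.imread('pics/side0_full.png')[155:255,190:330]
A=cv2.resize(a,None,fx=5,fy=5,interpolation=cv2.INTER_CUBIC)[:600*2]
cv2.imwrite('pics/c1.png',cv2.resize(a,None,fx=4,fy=4,interpolation=cv2.INTER_CUBIC))
cv2.imwrite('pics/c2.png',cv2.resize(b,None,fx=5.5,fy=5.5,interpolation=cv2.INTER_CUBIC))
E
```

```text
(no output)
```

View pics/c1.png

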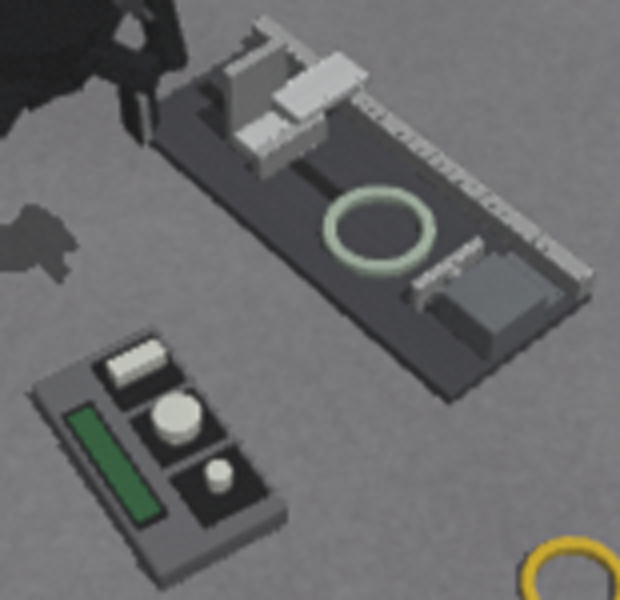

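View pics/c2.png

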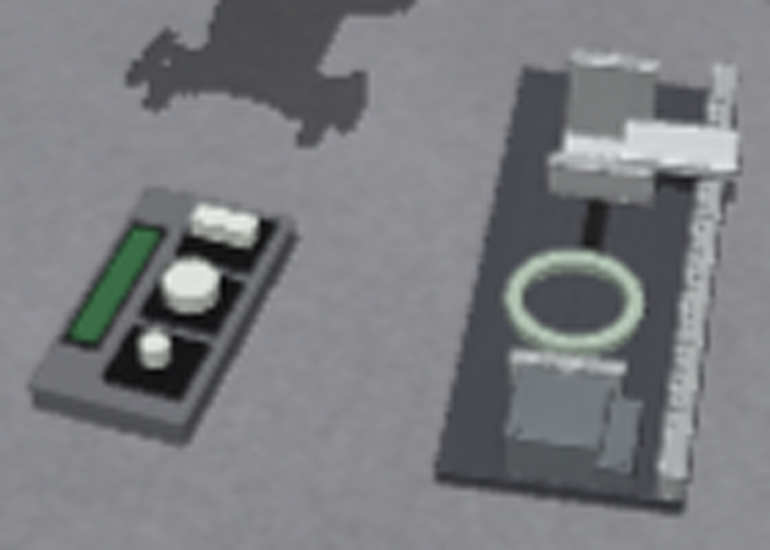

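```bash
python3 - <<'E'
from h import *
from scipy.optimize import least_squares
f1=lambda p:[205+(p[0]+.5)/4-.5,140+(p[1]+.5)/4-.5]
f2=lambda p:[190+(p[0]+.5)/5.5-.5,155+(p[1]+.5)/5.5-.5]
obs=[('scene0',f1((450,396)),(60,165,12),0),('scene0',f1((150,138)),(60,-165,12),0),('scene0',f1((594,275)),(-70,165,32),0),('scene0',f1((262,15)),(-70,-165,32),0),
('side0',f2((437,473)),(60,165,12),0),('side0',f2((526,68)),(60,-165,12),0),('side0',f2((685,500)),(-70,165,12),0),
('scene0',f1((226,70)),(25,-110,85.5),1),('side0',f2((570,50)),(25,-110,85.5),1),('side0',f2((660,58)),(-25,-110,85.5),1)]
def W(q,p,s): 
    c,sn=np.cos(q[2]),np.sin(q[2]); x,y,z=np.array(p)/1000.; y+=s*q[3]
    return [q[0]+c*x-sn*y,q[1]+sn*x+c*y,z]
def res(q): return np.concatenate([proj(n,[W(q,p,s)])[0]-np.array(uv) for n,uv,p,s in obs])
best=min((least_squares(res,[.6,.1,a,.01],loss='soft_l1') for a in np.arange(0,6.3,.8)),key=lambda o:o.cost)
q=best.x;print(q.round(4),np.degrees(q[2]),best.cost);print(res(q).reshape(-1,2).round(1))
c,sn=np.cos(q[2]),np.sin(q[2])
def G(p): d=p[:2]-q[:2]; return np.array([c*d[0]+sn*d[1],-sn*d[0]+c*d[1]])*1000
for n,f,uv in (('scene0',f1,(379.5,230)),('side0',f2,(574,299))):
    P=back(n,[f(uv)],.018)[0];print('bangle',P,G(P))
for k,a,b in (('bar',(137,361),(224,224)),('big',(176,411),(190,279)),('small',(219,472),(155,341))):
    print(k,back('scene0',[f1(a)],.042)[0].round(4),back('side0',[f2(b)],.042)[0].round(4))
# bangle outer width
P=back('scene0',[f1((322,230)),f1((437,230))],.018);print(np.linalg.norm(P[0]-P[1]))
P=back('side0',[f2((505,299)),f2((643,299))],.018);print(np.linalg.norm(P[0]-P[1]))
print('push',W(q,(0,-110,68),1))
E
```

```text
[ 0.449  -0.0713  0.1575  0.014 ] 9.025011834259697 10.568851733072329
[[ 0.2  0.9]
 [-5.6 -4.7]
 [ 0.7 -0.6]
 [ 1.1  0.1]
 [-0.3 -0.5]
 [-0.4 -0.3]
 [ 0.2  0.5]
 [-0.8  0.5]
 [ 0.4  0. ]
 [ 0.1  0.4]]
bangle [ 0.44485407 -0.03633102  0.018     ] [ 1.33696792 35.1627689 ]
bangle [ 0.44822288 -0.03675496  0.018     ] [ 4.59756678 34.21562843]
bar [ 0.6421 -0.0107  0.042 ] [ 0.641  -0.0071  0.042 ]
big [0.6406 0.0354 0.042 ] [0.6423 0.0389 0.042 ]
small [0.6412 0.0875 0.042 ] [0.6421 0.088  0.042 ]
0.07708359612159241
0.07573415031697554
push [np.float64(0.46410512421818334), np.float64(-0.1660579416053688), np.float64(0.068)]
```

The scene and side crops fit well: gauge at (0.449, -0.071), yaw 9.0°, jaw at about 14 mm. The bangle between the jaws is the large one. The keys lie along y at x≈0.6415. I'll go behind the push plate with the fingers shut.

Emit:
send_rows(deltas=[[0, -0.4, -0.4, 0, 0, 0, -0.05], [0, -0.93, -0.9, 0, 0, 0, -0.05], [0, -0.93, -0.9, 0, 0, 0, -0.05], [0, -0.93, -0.9, 0, 0, 0, -0.05], [0, -0.93, -0.9, 0, 0, 0, -0.05], [0, -0.93, -0.9, 0, 0, 0, -0.05], [0, -0.93, -0.9, 0, 0, 0, -0.05], [0, -0.93, -0.9, 0, 0, 0, -0.05], [0, -0.93, -0.9, 0, 0, 0, -0.05], [0, -0.93, -0.9, 0, 0, 0, -0.05]])

```text
clock: 0.98
tcp_pos: [0.5409, -0.138, 0.2421]
orientation: [-2.037, -2.391, -0.001]
contact_force: [-0.3, -0.0, 0.6]
grip_width: 0.0002
```

```bash
cat >> h.py <<'E'
q=np.array([.449,-.0713,.1575])
def gp(p): 
    d=np.array(p[:2])-q[:2]; c,s=np.cos(q[2]),np.sin(q[2]); return (np.array([c*d[0]+s*d[1],-s*d[0]+c*d[1]])*1000).round(2)
def st():
    from scipy.spatial.transform import Rotation as R
    o=r.get_obs(); print('t',round(o['clock'],2),'tcp',o['tcp_pos'].round(4),'gauge',gp(o['tcp_pos']),'F',o['contact_force'].round(2),'w',round(o['grip_width'],4)); M=R.from_rotvec(o['orientation']).as_matrix(); print(M.round(3).tolist()); return o,M
E
python3 -c "
from h import *
o,M=st()
c,s=np.cos(q[2]),np.sin(q[2]); y=-.130
T=np.array([q[0]-s*y,q[1]+c*y,.069]);print(M.T@(T-o['tcp_pos'])/.15)"
```

```text
t 0.98 tcp [ 0.5409 -0.138   0.2421] gauge [ 80.33 -80.27] F [-0.32 -0.01  0.6 ] w 0.0002
[[-0.159, 0.987, 0.0], [0.987, 0.159, 0.0], [0.0, 0.0, -1.0]]
[-0.33094448 -0.53643367  1.15378807]
```

Emit:
send_rows(deltas=[[0, -0.2, -0.27, 0, 0, 0, 0], [0, -0.33, -0.54, 0, 0, 0, 0], [0, -0.33, -0.54, 0, 0, 0, 0], [0, -0.33, -0.54, 0.3, 0, 0, 0], [0, -0.33, -0.54, 0.55, 0, 0, 0], [0, -0.33, -0.54, 0.8, 0, 0, 0], [0, -0.33, -0.54, 1, 0, 0, 0], [0, -0.33, -0.54, 1, 0, 0, 0], [0, -0.33, -0.54, 1, 0, 0, 0]])

```text
clock: 1.73
tcp_pos: [0.4673, -0.2002, 0.0914]
orientation: [-2.037, -2.387, 0.002]
contact_force: [-0.0, 0.2, 0.3]
grip_width: -0.0002
```

```bash
python3 -c "
from h import *
st(); snap('side','s1',(190,110,350,260),4)"
```

```text
t 1.73 tcp [ 0.4673 -0.2002  0.0914] gauge [  -2.11 -130.16] F [-0.02  0.2   0.3 ] w -0.0002
[[-0.158, 0.988, -0.003], [0.988, 0.158, 0.001], [0.002, -0.003, -1.0]]
```

View pics/s1.png

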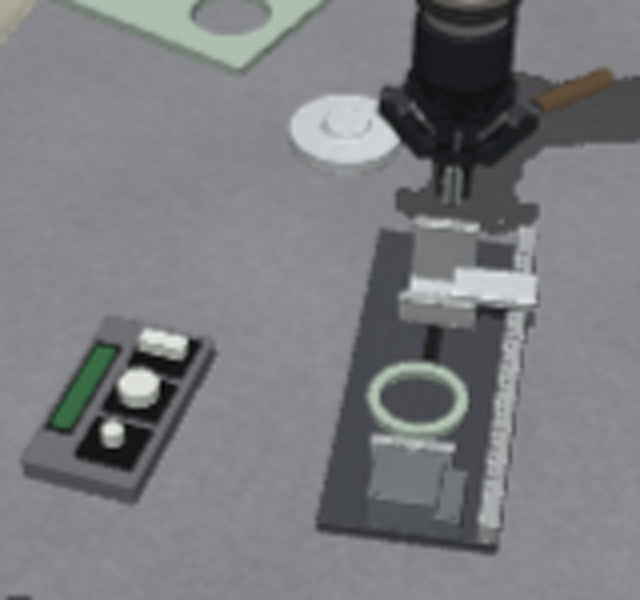

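The shut fingers stand behind the plate, centred on it, with the bangle at (417,398) untouched. I'll lower them and push part of the way.

Emit:
send_rows(deltas=[[0, 0, 0.013, 0.08, 0, 0, 0], [0, 0, 0.013, 0.15, 0, 0, 0], [0, 0, 0.013, 0.15, 0, 0, 0], [0, 0.04, 0.013, 0.15, 0, 0, 0], [0, 0.07, 0.013, 0.15, 0, 0, 0], [0, 0.1, 0.013, 0.15, 0, 0, 0], [0, 0.13, 0.013, 0.15, 0, 0, 0], [0, 0.16, 0.013, 0.15, 0, 0, 0], [0, 0.19, 0.013, 0.15, 0, 0, 0], [0, 0.22, 0.013, 0.15, 0, 0, 0], [0, 0.25, 0.013, 0.15, 0, 0, 0], [0, 0.28, 0.013, 0.15, 0, 0, 0], [0, 0.31, 0.013, 0.15, 0, 0, 0], [0, 0.34, 0.013, 0.15, 0, 0, 0], [0, 0.37, 0.013, 0.15, 0, 0, 0], [0, 0.4, 0.013, 0.15, 0, 0, 0], [0, 0.43, 0.013, 0.15, 0, 0, 0], [0, 0.46, 0.013, 0.15, 0, 0, 0]])

```text
clock: 3.28
tcp_pos: [0.4596, -0.1348, 0.0703]
orientation: [2.04, 2.384, -0.001]
contact_force: [1.6, -8.5, -2.3]
grip_width: 0.0001
```

```bash
python3 -c "
from h import *
st(); snap('side','s2',(250,140,350,250),5); snap('scene','s2b',(240,140,340,220),6)
a=cv2.imread('pics/s2.png');b=cv2.imread('pics/s2b.png')
b=cv2.resize(b,None,fx=.5,fy=.5);b=cv2.copyMakeBorder(b,0,a.shape[0]-b.shape[0],0,0,0);cv2.imwrite('pics/m2.png',np.hstack([a,b]))"
```

```text
t 3.28 tcp [ 0.4596 -0.1348  0.0703] gauge [  0.47 -64.4 ] F [ 1.64 -8.54 -2.29] w 0.0001
[[-0.154, 0.988, 0.002], [0.988, 0.154, -0.003], [-0.003, 0.002, -1.0]]
```

View pics/m2.png

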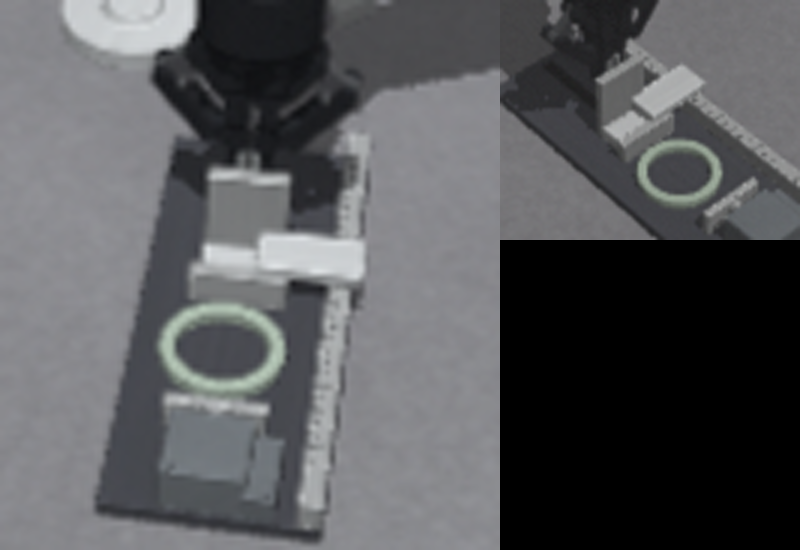

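The jaw is moving at 8.7 N and is nearing the bangle at (222,347). I'll keep pushing in smaller steps and watch the force.

Emit:
send_rows(deltas=[[0, 0.02, 0, 0, 0, 0, 0], [0, 0.04, 0, 0, 0, 0, 0], [0, 0.06, 0, 0, 0, 0, 0], [0, 0.08, 0, 0, 0, 0, 0], [0, 0.1, 0, 0, 0, 0, 0], [0, 0.11, 0, 0, 0, 0, 0], [0, 0.12, 0, 0, 0, 0, 0], [0, 0.13, 0, 0, 0, 0, 0], [0, 0.135, 0, 0, 0, 0, 0], [0, 0.14, 0, 0, 0, 0, 0]])

```text
clock: 4.22
tcp_pos: [0.4563, -0.1142, 0.0703]
orientation: [2.04, 2.384, -0.001]
contact_force: [2.8, -9.3, -2.6]
grip_width: 0.0001
```

Emit:
send_rows(deltas=[[0, 0.006, 0, 0, 0, 0, 0], [0, 0.012, 0, 0, 0, 0, 0], [0, 0.018, 0, 0, 0, 0, 0]])

```text
clock: 4.47
tcp_pos: [0.4559, -0.1116, 0.0703]
orientation: [2.041, 2.384, -0.001]
contact_force: [1.5, -9.1, -2.5]
grip_width: 0.0
```

Emit:
send_rows(deltas=[[0, 0.006, 0, 0, 0, 0, 0], [0, 0.012, 0, 0, 0, 0, 0]])

```text
clock: 4.63
tcp_pos: [0.4557, -0.1098, 0.0703]
orientation: [2.041, 2.384, -0.001]
contact_force: [1.9, -8.7, -3.6]
grip_width: -0.0001
```

Emit:
send_rows(deltas=[[0, 0.005, 0, 0, 0, 0, 0], [0, 0.01, 0, 0, 0, 0, 0]])

```text
clock: 4.8
tcp_pos: [0.4555, -0.1087, 0.0703]
orientation: [2.04, 2.383, -0.001]
contact_force: [2.4, -11.6, -2.8]
grip_width: 0.0002
```

Emit:
send_rows(deltas=[[0, 0.005, 0, 0, 0, 0, 0], [0, 0.01, 0, 0, 0, 0, 0]])

```text
clock: 4.97
tcp_pos: [0.4553, -0.1076, 0.0703]
orientation: [2.041, 2.383, -0.001]
contact_force: [2.7, -11.3, -2.9]
grip_width: -0.0001
```

```bash
python3 -c "
from h import *
st(); snap('side','s3',(260,170,340,250),7)"
```

```text
t 4.97 tcp [ 0.4553 -0.1076  0.0703] gauge [  0.51 -36.79] F [  2.65 -11.28  -2.92] w -0.0001
[[-0.154, 0.988, 0.003], [0.988, 0.154, -0.004], [-0.004, 0.002, -1.0]]
```

View pics/s3.png

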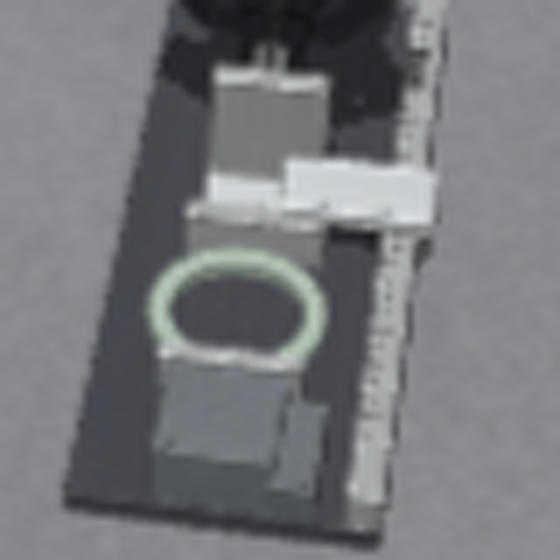

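The bangle now sits between both faces (237,305), and the force rose from 8.9 to 11.7 N, so the anvil is about 1–1.5 mm in.

Emit:
send_rows(deltas=[[0, 0.006, 0, 0, 0, 0, 0], [0, 0.012, 0, 0, 0, 0, 0], [0, 0.012, 0, 0, 0, 0, 0]])

```text
clock: 5.27
tcp_pos: [0.455, -0.106, 0.0703]
orientation: [2.041, 2.382, -0.001]
contact_force: [2.5, -12.2, -3.2]
grip_width: 0.0002
```

Emit:
send_rows(deltas=[[0, 0.004, 0, 0, 0, 0, 0], [0, 0.006, 0, 0, 0, 0, 0], [0, 0.006, 0, 0, 0, 0, 0]])

```text
clock: 5.52
tcp_pos: [0.455, -0.1055, 0.0703]
orientation: [2.041, 2.382, -0.002]
contact_force: [2.9, -12.7, -4.0]
grip_width: -0.0003
```

```bash
python3 -c "
from h import *
for i in range(3): st(); r.grab_frame('side')"|grep -v '\[\['
```

```text
t 5.52 tcp [ 0.455  -0.1055  0.0703] gauge [  0.54 -34.69] F [  2.93 -12.7   -4.01] w -0.0003
t 5.57 tcp [ 0.4549 -0.1055  0.0703] gauge [  0.51 -34.72] F [  2.93 -12.97  -3.48] w 0.0001
t 5.62 tcp [ 0.4549 -0.1055  0.0703] gauge [  0.51 -34.69] F [  3.23 -12.71  -3.91] w -0.0002
```

Emit:
send_rows(deltas=[[0, 0.005, 0, 0, 0, 0, 0], [0, 0.005, 0, 0, 0, 0, 0], [0, 0.005, 0, 0, 0, 0, 0]])

```text
clock: 5.92
tcp_pos: [0.4549, -0.1049, 0.0703]
orientation: [2.041, 2.381, -0.002]
contact_force: [3.3, -13.2, -4.1]
grip_width: -0.0
```

```bash
python3 -c "
from h import *
for i in range(3): st(); r.grab_frame('side')"|grep -v '\[\['
```

```text
t 5.92 tcp [ 0.4549 -0.1049  0.0703] gauge [  0.51 -34.06] F [  3.3  -13.24  -4.1 ] w -0.0
t 5.97 tcp [ 0.4548 -0.1049  0.0703] gauge [  0.51 -34.08] F [  2.34 -12.95  -3.48] w 0.0001
t 6.02 tcp [ 0.4549 -0.1049  0.0703] gauge [  0.52 -34.07] F [  2.21 -13.4   -3.54] w -0.0001
```

The force is about 13.6 N and travel since anvil contact about 3.8–4.3 mm, which is on target. I'll back off and rise, then check.

Emit:
send_rows(deltas=[[0, -0.05, 0, 0, 0, 0, 0], [0, -0.15, 0, 0, 0, 0, 0], [0, -0.25, 0, 0, 0, 0, 0], [0, -0.25, 0, -0.2, 0, 0, 0], [0, -0.25, 0, -0.45, 0, 0, 0], [0, -0.25, 0, -0.7, 0, 0, 0], [0, -0.25, 0, -0.95, 0, 0, 0], [0, 0, 0.3, -0.95, 0, 0, 0], [0, 0.2, 0.6, -0.95, 0, 0, 0], [0, 0.2, 0.6, -0.95, 0, 0, 0], [0, 0.2, 0.6, -0.95, 0, 0, 0], [0, 0.2, 0.6, -0.95, 0, 0, 0]])

```text
clock: 7.07
tcp_pos: [0.5387, -0.0552, 0.2122]
orientation: [-2.035, -2.392, -0.001]
contact_force: [-0.9, -0.9, -0.7]
grip_width: -0.0003
```

```bash
python3 -c "
from h import *
o,M=st()
for T in ([.6417,-.009,.075],[.6417,.038,.075]): print(M.T@(np.array(T)-o['tcp_pos'])/.15)
snap('wrist','w1'); snap('side','s4',(260,170,340,250),5)
a=cv2.imread('pics/w1.png');b=cv2.imread('pics/s4.png')[:, :240]
b=cv2.copyMakeBorder(b,0,20,0,0,0);cv2.imwrite('pics/m3.png',np.hstack([a,b]))"
```

```text
t 7.07 tcp [ 0.5387 -0.0552  0.2122] gauge [91.08  1.86] F [-0.88 -0.93 -0.68] w -0.0003
[[-0.16, 0.987, -0.0], [0.987, 0.16, 0.001], [0.001, -0.0, -1.0]]
[0.19304193 0.72746359 0.914761  ]
[0.50232056 0.77770762 0.91498075]
```

View pics/m3.png

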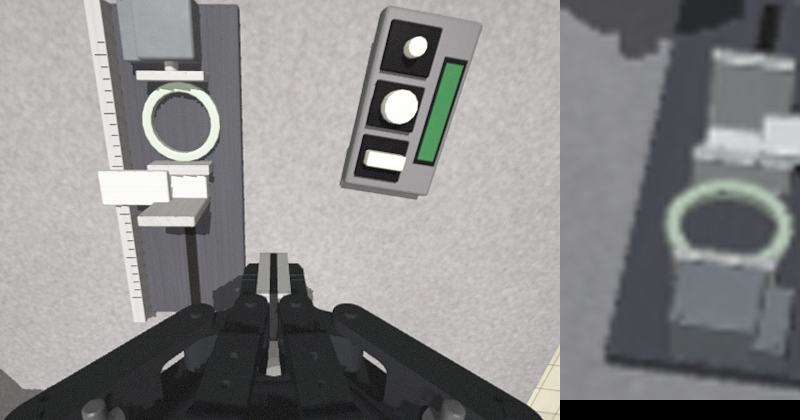

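The wrist view shows the bangle clamped flat (181,122) between the jaw and anvil plates. The keys are bar (384,160), big (400,106) and small (415,47). I'll enlarge it to measure the anvil and keys.

```bash
python3 -c "
import cv2
a=cv2.imread('pics/w1_full.png')[20:200,85:225]
cv2.imwrite('pics/c3.png',cv2.resize(a,None,fx=3.3,fy=3.3,interpolation=cv2.INTER_CUBIC))
from h import *
for k,p in (('bar',(384,160)),('big',(400,106)),('small',(416,47))): print(k,back('w1',[p],.042)[0].round(4))"
```

```text
bar [ 0.6376 -0.0136  0.042 ]
big [0.6387 0.036  0.042 ]
small [0.6385 0.0845 0.042 ]
```

View pics/c3.png

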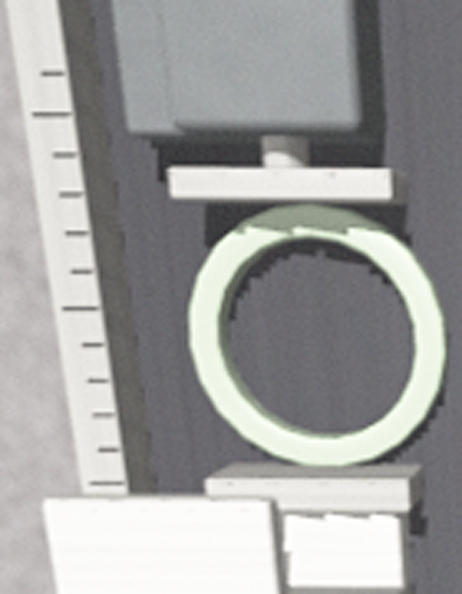

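```bash
python3 -c "
from h import *
f=lambda p:[85+(p[0]+.5)/3.3-.5,20+(p[1]+.5)/3.3-.5]
for n,p,z in (('anvL',(170,199),.037),('anvR',(392,199),.037),('anvbackL',(170,167),.037),('anvbackR',(390,169),.037),('houseL',(180,133),.046),('houseR',(358,129),.046),('jawL',(206,480),.037),('jawR',(424,487),.037),('bangle',(317,335),.022),('bangle ext L',(189,335),.022),('R',(444,335),.022)):
    P=back('w1',[f(p)],z)[0];print(n,gp(P))"
```

```text
anvL [-31.45  97.4 ]
anvR [28.39 97.6 ]
anvbackL [-30.4  105.38]
anvbackR [ 28.34 105.09]
houseL [-23.22 112.82]
houseR [ 22.58 113.92]
jawL [-31.03  20.69]
jawR [32.61 18.83]
bangle [ 0.87 60.91]
bangle ext L [-36.74  60.78]
R [38.19 61.04]
```

The wrist view gives a gap of 8.2 mm between anvil and housing, against 12 mm at rest, so the anvil is about 3.8 mm in. Next I go over the bar key.

Emit:
send_rows(deltas=[[0, 0.09, 0.35, 0, 0, 0, 0], [0, 0.18, 0.71, 0, 0, 0, 0], [0, 0.18, 0.71, 0, 0, 0, 0], [0, 0.18, 0.71, 0.25, 0, 0, 0], [0, 0.18, 0.71, 0.5, 0, 0, 0], [0, 0.18, 0.71, 0.75, 0, 0, 0], [0, 0.18, 0.71, 0.9, 0, 0, 0], [0, 0.18, 0.71, 0.95, 0, 0, 0], [0, 0.18, 0.71, 0.95, 0, 0, 0], [0, 0.18, 0.71, 0.95, 0, 0, 0]])

```text
clock: 8.0
tcp_pos: [0.6394, -0.0149, 0.0709]
orientation: [2.041, 2.387, 0.0]
contact_force: [-0.1, 0.8, 0.7]
grip_width: 0.0003
```

```bash
python3 -c "
from h import *
st(); snap('wrist','w2',(120,60,470,400),1.5)"
```

```text
t 8.0 tcp [ 0.6394 -0.0149  0.0709] gauge [196.9   25.79] F [-0.11  0.83  0.71] w 0.0003
[[-0.155, 0.988, 0.001], [0.988, 0.155, -0.0], [-0.0, 0.001, -1.0]]
```

View pics/w2.png

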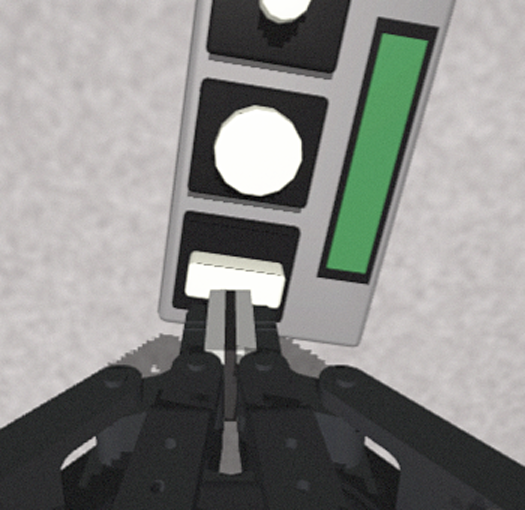

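The fingertips are over the near half of the bar (236,285), with the big key at (258,148). I'll compute the keys from this closer view.

```bash
python3 -c "
from h import *
f=lambda p:[120+p[0]/1.5,60+p[1]/1.5]
for k,p in (('barfarL',(192,263)),('barfarR',(284,277)),('barnearR',(279,307)),('barnearL',(187,294)),('big',(258,150)),('tip',(230,291))): print(k,back('w2',[f(p)],.042 if k!='tip' else .06)[0].round(4))"
```

```text
barfarL [ 0.624  -0.0069  0.042 ]
barfarR [ 0.6579 -0.0072  0.042 ]
barnearR [ 0.6584 -0.0196  0.042 ]
barnearL [ 0.6238 -0.0196  0.042 ]
big [0.6404 0.0374 0.042 ]
tip [ 0.6378 -0.0067  0.06  ]
```

The bar centre is at (0.641, -0.013), right under the tool, and big is at (0.640, 0.037). Pressing the bar.

Emit:
send_rows(deltas=[[0, 0.01, 0.01, 0.06, 0, 0, 0], [0, 0.01, 0.01, 0.1, 0, 0, 0], [0, 0.01, 0.01, 0.12, 0, 0, 0], [0, 0.01, 0.01, 0.135, 0, 0, 0], [0, 0.01, 0.01, 0.15, 0, 0, 0], [0, 0.01, 0.01, 0.15, 0, 0, 0]])

```text
clock: 8.55
tcp_pos: [0.6407, -0.012, 0.0476]
orientation: [2.04, 2.389, 0.001]
contact_force: [-0.9, 1.0, 5.2]
grip_width: 0.0
```

Emit:
send_rows(deltas=[[0, 0, 0, 0.01, 0, 0, 0], [0, 0, 0, 0.02, 0, 0, 0], [0, 0, 0, 0.02, 0, 0, 0]])

```text
clock: 8.8
tcp_pos: [0.6408, -0.012, 0.047]
orientation: [2.04, 2.389, 0.001]
contact_force: [-7.5, 0.7, 21.8]
grip_width: 0.0001
```

The bar bottomed out at TCP z 0.047 with 22 N. Now release it, move to the big key and press that.

Emit:
send_rows(deltas=[[0, 0, 0, -0.06, 0, 0, 0], [0, 0, 0, -0.13, 0, 0, 0], [0, 0, 0, -0.2, 0, 0, 0], [0, 0, 0, -0.2, 0, 0, 0], [0, 0.16, 0.025, -0.2, 0, 0, 0], [0, 0.325, 0.05, -0.2, 0, 0, 0], [0, 0.325, 0.05, -0.2, 0, 0, 0], [0, 0.325, 0.05, -0.2, 0, 0, 0], [0, 0.325, 0.05, -0.2, 0, 0, 0]])

```text
clock: 9.55
tcp_pos: [0.6398, 0.0365, 0.0739]
orientation: [-2.04, -2.389, 0.002]
contact_force: [-0.9, -0.4, 0.0]
grip_width: -0.0
```

Emit:
send_rows(deltas=[[0, 0, 0, 0.06, 0, 0, 0], [0, 0, 0, 0.12, 0, 0, 0], [0, 0, 0, 0.145, 0, 0, 0], [0, 0, 0, 0.165, 0, 0, 0], [0, 0, 0, 0.18, 0, 0, 0], [0, 0, 0, 0.18, 0, 0, 0]])

```text
clock: 10.05
tcp_pos: [0.6395, 0.0357, 0.0474]
orientation: [-2.041, -2.387, 0.003]
contact_force: [-3.5, -3.3, 4.7]
grip_width: -0.0002
```

Emit:
send_rows(deltas=[[0, 0, 0, 0.01, 0, 0, 0], [0, 0, 0, 0.02, 0, 0, 0], [0, 0, 0, 0.02, 0, 0, 0]])

```text
clock: 10.3
tcp_pos: [0.6396, 0.0357, 0.047]
orientation: [-2.042, -2.387, 0.003]
contact_force: [-10.5, -2.0, 25.1]
grip_width: 0.0002
```

Big key bottomed out at the same height with 25 N. Release, rise and check.

Emit:
send_rows(deltas=[[0, 0, 0, -0.06, 0, 0, 0], [0, 0, 0, -0.13, 0, 0, 0], [0, 0, 0, -0.3, 0, 0, 0], [0, 0, 0, -0.5, 0, 0, 0], [0, 0, 0, -0.75, 0, 0, 0], [0, -0.3, 0, -1, 0, 0, 0], [0, -0.6, -0.4, -1, 0, 0, 0], [0, -0.6, -0.6, -1, 0, 0, 0], [0, -0.6, -0.6, -1, 0, 0, 0], [0, -0.6, -0.6, -1, 0, 0, 0], [0, -0.6, -0.6, -1, 0, 0, 0]])

```text
clock: 11.22
tcp_pos: [0.5646, -0.067, 0.1949]
orientation: [2.043, 2.386, 0.001]
contact_force: [1.7, 0.4, -0.5]
grip_width: -0.0
```

```bash
python3 -c "
from h import *
st(); snap('wrist','w3'); snap('side','s5')
a=cv2.imread('pics/w3.png');b=cv2.imread('pics/s5.png')
cv2.imwrite('pics/m4.png',np.hstack([a[:300],b[110:410,150:390]]))"
```

```text
t 11.22 tcp [ 0.5646 -0.067   0.1949] gauge [114.82 -13.93] F [ 1.66  0.37 -0.54] w -0.0
[[-0.154, 0.988, 0.001], [0.988, 0.154, 0.0], [-0.0, 0.001, -1.0]]
```

View pics/m4.png

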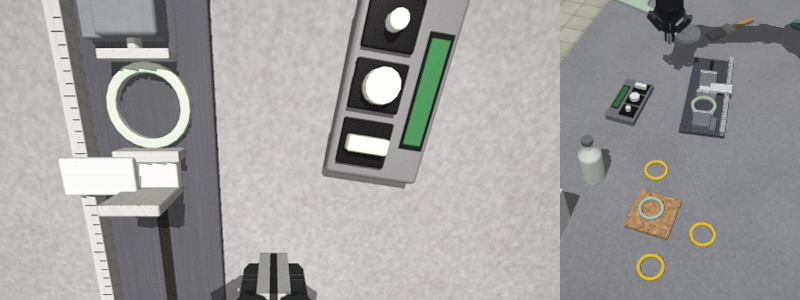

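The bangle is still clamped (148,105), the keys are up (367,144 and 382,85), and the spare bangle and bottle have not moved. Handing in.

```bash
python3 -c "
from bench import r
print(r.hand_in())"
```

```text
the job is handed in; nothing more can be done
None
```

I pushed the jaw shut on the large bangle and left it clamped flat. Then I pressed the bar key and after it the big round key, each down to its stop and let up again. The job was handed in at about 11 s; the hand-in gives no verdict.

- **Anvil:** it is about 4 mm in, by three estimates that roughly agree. Push force was about 13.6 N, which gives about 3.6 mm. Jaw travel since contact was about 3.8–4.5 mm. The wrist picture, taken after I backed the arm off, gave 3.8 mm.
- **Keys:** both bottomed out at the same tool height (0.047 m), the bar at 22 N and the big key at 25 N. The last picture shows them up again. I did not touch the small key.
- **Last look:** the bangle was still clamped flat and the arm was clear of everything. The spare bangle and bottle were where they started. I saw no contact with the wheel or brush, but I did not measure their positions again.
- **Disagreement:** key positions from the fixed cameras and the wrist camera differed by 2–5 mm. I settled it with a closer wrist picture before pressing.

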